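Centre the weighing bottle on the balance pan and press the key

ROBOT

A 7-joint arm with a two-finger parallel gripper is mounted at the origin on the work surface. World frame = base frame: x ahead of the robot, y to its left, z up, the work surface at z = 0. Lengths are in m, angles in rad, forces in N, time in s.
With the tool pointing down it reaches from about 0.4 to 0.85 m from the base axis. Payload 10.4 kg.
Tool frame: the origin (TCP) lies midway between the tips of the shut fingers; the grasp point (between the pads) lies 19 mm behind it; z points along the fingers, y is the direction in which the jaws open and shut (so a half turn about z gives the same grasp; the last joint's range is limited). The gripper opens to 85 mm and grips with 20 to 120 N. Pads are 22 mm wide; open, the fingers measure 114 mm over their backs; the gripper's body (76 mm by 85 mm) begins 54 mm behind the grasp point. The pads swing forward as they close: fully open they stand 13 mm farther back than shut.
Start: joints at [1.195, 0.332, -0.065, 1.46, 0.022, 1.35, -0.088], TCP at [0.216, -0.587, 0.231] pointing down, gripper open.
Joint ranges: [-2.6, 2.6], [-0.5, 2.12], [-1.47, 1.34], [0.16, 2.42], [-1.27, 4.41], [0.06, 2.06], [-2.6, 2.6]. Speed limits (rad/s): [2.22, 2.22, 2.79, 2.79, 3.14, 3.14, 3.14].

INTERFACE

Orientations are given as a unit quaternion [x, y, z, w].
In Python, from workcell import manip, viewer gives the robot as it stands.
- The arm moves only by the tool move_arm, never from a script. Its argument "deltas" is a list of rows, each a list of 7 numbers: the shift along the tool's x, y, z in m, then the turn, a rotation vector about the tool's x, y, z in degrees, then the opening, from -1 (shut) to 1 (fully open). In form: [[dx, dy, dz, wx, wy, wz, gripper], ...]. A call has 1 to 10 rows; each row shifts and turns the commanded pose from where the row before left it, along the tool's axes as they then stand; what a row does not reach is not made up. A row lasts 1/8 s, in which the tool goes at most 62.5 mm and 10.7 degrees, less where a joint would pass 70% of its speed; a pose out of reach is approached as far as the arm can. A call with a gripper value outside its range is refused whole. The fingers move at their own pace and stop on an object; "force" is the grip in N (left out, the last holds). Time passes only in rows, so rows that do not move let the fingers close. It gives the time, the measured TCP pose, the force and the opening at its end, in the units of the state.
- manip.get_obs(): the state, without advancing time (a new reading comes with each control period).
- viewer.camera(name): name is "scene" or "side" or "wrist"; returns (picture, depth): 420x560x3 uint8, red, green, blue; 420x560 float32, m along the optical axis (not along the pixel's ray), 0 where there is no reading.
- viewer.calibration(name): a dict with "fx", "fy", "cx", "cy" (pixels), "R" (3x3) and "t" (3): a world point X has camera coordinates R X + t; the wrist camera has in their place "T_tool_cam" (4x4, takes a point from camera to tool coordinates, whose origin is the TCP and whose axes are the flange's). Camera axes: x right, y down, z forward; pixel columns grow to the right and rows downward; lengths in m; the calibration is good to about 2 mm. A picture is of the moment at which its call begins: read the wrist's pose just before it. calibration takes no time and is no camera call.
- manip.hand_in(): hands the job in, once; it reports no verdict.
The state is a dict: "clock": time; "joint_pos": joint angles; "joint_velocities": joint speeds; "tau": joint torques, N m; "position": TCP position; "ee_rot": TCP orientation; "ft_force": force on the tool from outside, world axes, zero at the start; "torque": the same for the moment, N m; "grip_width": opening from 0.0 (shut) to 1.0 (fully open).
Only numpy, scipy, OpenCV 4.12 (cv2) and the standard library are available. Lean on these libraries where they do the work, as an engineer would, in place of code of your own. Each camera call takes 0.05 s, during which the arm holds its last target.

TASK

The little stoppered weighing bottle on the balance's round pan stands off-centre and rocks easily. Without gripping or lifting it, nudge it with light taps of the fingertips until it stands in the middle of the pan, upright and left alone; then press the balance's round key fully down with a fingertip and let it come up again. Tap the bottle gently, do not tip it or knock it off, do not press the key while the bottle is still off-centre, and leave everything else on the desk where it is.

Things in the scene. Friction and masses are not known exactly. Their poses are not given: they have to be found in the camera images.
- balance: White bench balance, a flat housing 250 mm (its x) by 190 mm (its y), its flat top 60 mm above the desk, fixed to the desk. Origin at the centre of its underside, on the desk; its -x side, with the key and a dark display, faces roughly to the robot, z up. The pan's axis lies 35 mm from the origin along its +x.
- pan: Round flat steel weighing pan of the balance, 90 mm across and 6 mm thick, on a short stem, fixed (it does not sink). Origin on its axis, at the level of the housing's top, 18 mm below the pan's upper face; z up, its yaw means nothing.
- pan_center (a point): Centre of the pan's upper face, 78 mm above the desk: the middle where the bottle has to stand.
- bottle: Amber glass conical weighing bottle on the pan: a round foot band 36 mm across up to 12 mm high, a cone narrowing to 18 mm at 42 mm, then a heavy stopper 22 mm across; 64 mm high in all, 80 to 150 g. Its foot is flat only 20 mm across and bevelled up 1.5 mm to the edge: pushed on its foot band it slides, pushed higher it may rock and tip. Origin at the centre of its underside, z up; starts 20 to 28 mm off the pan's middle, any direction.
- key (a joint): Travel of the balance's round key, m: 0 is up, 0.006 is fully down. A spring returns it; fully down takes about 4 N.
- key_top (a point): Centre of the top of that key, a grey round button 28 mm across 82 mm above the desk when up, standing 10 mm out of a grey collar 44 mm across, on the balance's top at the robot's side, beside the display; it is pressed straight down.
- spare_bottle: A second, identical weighing bottle, standing on the desk beside the balance; to be left alone. Origin at the centre of its underside.
- weight: Steel weight with a knob, 32 mm across, 50 mm high, on the desk beside the balance; to be left alone. Origin at the centre of its underside.
- jar: Clear jar with a white cap and a paper label, 48 mm across, 60 mm high, on the desk beside the balance; to be left alone. Origin at the centre of its underside.
- tape: Roll of paper tape lying flat, 64 mm across, 22 mm high, on the desk beside the balance; to be left alone. Origin at the centre of its underside.
- mouse: Black computer mouse, 100 by 58 mm, 33 mm high, on the desk to the left; to be left alone. Origin at the centre of its underside.
- scoop: Spoon with a steel bowl and dark handle, 150 mm long, lying on the desk to the right; to be left alone. Origin at the centre of its underside.

How it is judged:
On the way, in this order (a step that is already met when the one before it is completed fails the run):
1. the bottle stands upright and still in the middle of the pan, not touched by the robot (horizontal distance between bottle and pan_center below 0.006 m and angle between bottle's own z axis and vertical below 0.08 rad and z of bottle in the frame of pan_center between -0.004 and 0.004 m and linear speed of bottle below 0.01 m/s and angular speed of bottle below 0.2 rad/s and contact force between the arm and bottle below 0.02 N), for 0.2 s.
2. the key is pressed fully down, the bottle still in the middle (horizontal distance between bottle and pan_center below 0.006 m and angle between bottle's own z axis and vertical below 0.08 rad and z of bottle in the frame of pan_center between -0.004 and 0.004 m and value of joint key above 0.0045 m), for 0.05 s.
At the end, for the whole second after the job is handed in: The bottle stands on the pan upright (within 5 degrees), at rest, its axis within 6 mm of the pan's centre; the key has been pressed at least 4.5 mm down after that and is up again (under 2 mm); all other loose things are within 15 mm of where they were (horizontal distance between bottle and pan_center below 0.006 m and angle between bottle's own z axis and vertical below 0.08 rad and z of bottle in the frame of pan_center between -0.004 and 0.004 m and linear speed of bottle below 0.01 m/s and angular speed of bottle below 0.2 rad/s and value of joint key below 0.002 m and distance of each of spare_bottle, weight, jar, tape, mouse, scoop from where it was at the start of the episode below 0.015 m); the robot touches nothing.
It fails at once if the bottle is tipped by more than 20 degrees (angle between bottle's own z axis and vertical above 0.35 rad).
It fails at once if the bottle is lifted (12 mm) or knocked off the pan (z of bottle in the frame of pan_center above 0.012 m or z of bottle in the frame of pan_center below -0.01 m).
It fails at once if the bottle is squeezed or struck hard (over 10 N) (contact force between the arm and bottle above 10 N).
It fails at once if the key is pressed (3 mm) while the bottle is more than 6 mm off the middle (value of joint key above 0.003 m and horizontal distance between bottle and pan_center above 0.006 m).
It fails at once if another thing on the desk is moved by more than 15 mm (distance of any of spare_bottle, weight, jar, tape, mouse, scoop from where it was at the start of the episode above 0.015 m).
It also fails if it takes over 61 s, if anything falls off the work surface, if the arm or the gripper's body presses on something with over 40 N, if the wrist force passes 120 N, or if a joint passes its speed limit or range.

## Working session

There is one attempt and no reset: what is moved stays moved. The work goes in short steps, Python scripts to look and compute and a tool call to move; the robot and the scene stay as the last step left them, time stands still between calls to the robot, and variables do not carry over. Pictures are saved under pics/ and viewed, and the job is handed in when it is done.

Besides the shell and the picture viewer there is one more tool, called after "Emit:" in YAML: its name, and indented under it one key for each argument. move_arm: Moves the arm, as the interface text tells. Its arguments: {"type":"object","properties":{"deltas":{"type":"array"},"force":{"type":"number"}},"required":["deltas"]}

```bash
mkdir -p pics
python3 - <<'E'
from workcell import manip, viewer
import cv2, numpy as np
o=manip.get_obs(); print({k:np.round(v,4).tolist() for k,v in o.items()})
for n in ["scene","side"]:
    p,d=viewer.camera(n); cv2.imwrite(f"pics/{n}0.png",p[:,:,::-1]); np.savez(f"{n}0.npz",p=p,d=d)
for n in ["scene","side","wrist"]: print(n,viewer.calibration(n))
E
```

```text
{'clock': 0.0, 'joint_pos': [1.1954, 0.3329, -0.0647, 1.461, 0.0216, 1.3499, -0.0885], 'joint_velocities': [-0.0003, 0.0003, 0.0017, -0.0003, -0.0003, -0.0028, 0.0004], 'tau': [-0.0004, -62.5449, 0.0488, -39.1598, 0.0161, 0.0101, -0.0], 'position': [0.2158, -0.5861, 0.2305], 'ee_rot': [0.9845, 0.1755, -0.0002, -0.0007], 'ft_force': [0.1277, 0.5299, -0.3221], 'torque': [0.0489, -0.0189, -0.0032], 'grip_width': 1.0}
scene {'fx': 416.7638124664626, 'fy': 416.7638124664626, 'cx': 277.12950038289097, 'cy': 210.3677040692433, 'R': array([[ 0.28857999,  0.9573508 ,  0.01417867],
       [ 0.52710062, -0.14648966, -0.83708167],
       [-0.79930377,  0.24903861, -0.54689418]]), 't': array([-0.15091982, -0.18779429,  1.59342429])}
side {'fx': 436.9463425075117, 'fy': 436.9463425075117, 'cx': 281.1285372607846, 'cy': 209.63285016854377, 'R': array([[-0.79141808, -0.61122526,  0.00781677],
       [-0.35067539,  0.44350821, -0.82481952],
       [ 0.50068372, -0.65551823, -0.56534208]]), 't': array([0.39968446, 0.25051515, 1.10264988])}
wrist {'fx': 345.5627257639087, 'fy': 345.5627257639087, 'cx': 276.53923648789026, 'cy': 206.67156771054212, 'T_tool_cam': array([[ 1.21839967e-03, -9.60381880e-01, -2.78684698e-01,
         7.09445646e-02],
       [ 9.99999257e-01,  1.15788317e-03,  3.81753114e-04,
         1.13456762e-03],
       [-4.39444510e-05, -2.78684956e-01,  9.60382577e-01,
        -1.41962847e-01],
       [ 0.00000000e+00,  0.00000000e+00,  0.00000000e+00,
         1.00000000e+00]])}
```

View pics/scene0.png

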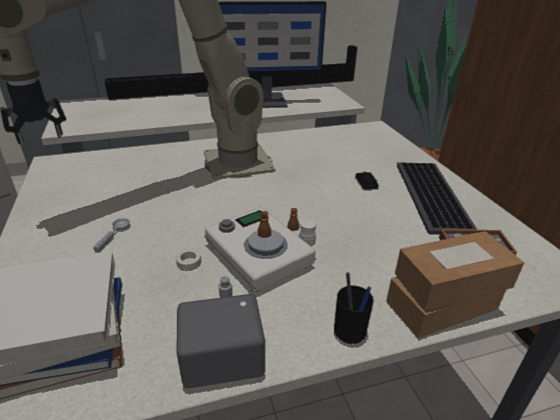

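View pics/side0.png

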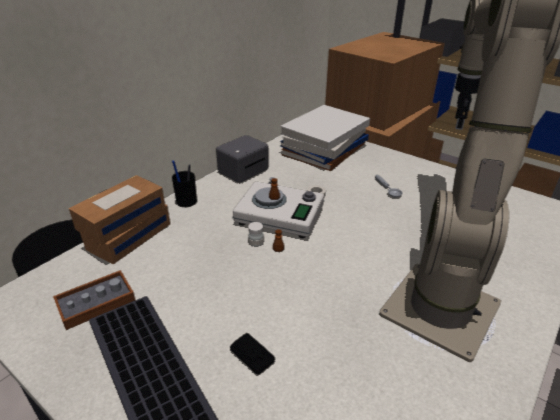

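The scene view shows the bottle near (264,225) on the pan at (266,243), with the key at (227,225). In the side view the pan is at (270,197) and the key at (309,196). Next I'll get rough positions by casting rays.

```bash
cat > h.py <<'E'
import numpy as np, cv2
from workcell import manip, viewer
from scipy.spatial.transform import Rotation as Ro
def cal(n,o=None):
    c=viewer.calibration(n)
    K=np.array([[c['fx'],0,c['cx']],[0,c['fy'],c['cy']],[0,0,1]])
    if n=='wrist':
        T=np.eye(4);T[:3,:3]=Ro.from_quat(o['ee_rot']).as_matrix();T[:3,3]=o['position']
        W=np.linalg.inv(T@c['T_tool_cam']); return K,W[:3,:3],W[:3,3]
    return K,c['R'],c['t']
def plane(C,uv,z):
    K,R,t=C; uv=np.atleast_2d(uv).astype(float)
    r=(np.linalg.inv(K)@np.c_[uv,np.ones(len(uv))].T); r=(R.T@r).T; c=-R.T@t
    return c+r*((z-c[2])/r[:,2])[:,None]
def proj(C,X):
    K,R,t=C; q=K@(R@np.atleast_2d(X).T+t[:,None]); return (q[:2]/q[2]).T
E
python3 - <<'E'
from h import *
for n,px in [("scene",dict(pan=(266,244,.078),bot=(264,235,.078),key=(227,223,.082),tip=(264,213,.142))),("side",dict(pan=(269,197,.078),key=(309,194,.082),tip=(274,180,.142)))]:
    C=cal(n)
    for k,(u,v,z) in px.items(): print(n,k,plane(C,(u,v),z).round(4))
    p=np.load(n+"0.npz")['p']; x0,y0=(180,180) if n=="scene" else (215,160)
    cr=p[y0:y0+120,x0:x0+150,::-1]; cv2.imwrite(f"pics/{n}0c.png",cv2.resize(cr,None,fx=5,fy=5,interpolation=cv2.INTER_CUBIC))
E
```

```text
scene pan [[ 0.6224 -0.0601  0.078 ]]
scene bot [[ 0.5848 -0.055   0.078 ]]
scene key [[ 0.512  -0.1368  0.082 ]]
scene tip [[ 0.5794 -0.0533  0.142 ]]
side pan [[ 0.5886 -0.0445  0.078 ]]
side key [[ 0.496  -0.1324  0.082 ]]
side tip [[ 0.5744 -0.0521  0.142 ]]
```

View pics/scene0c.png

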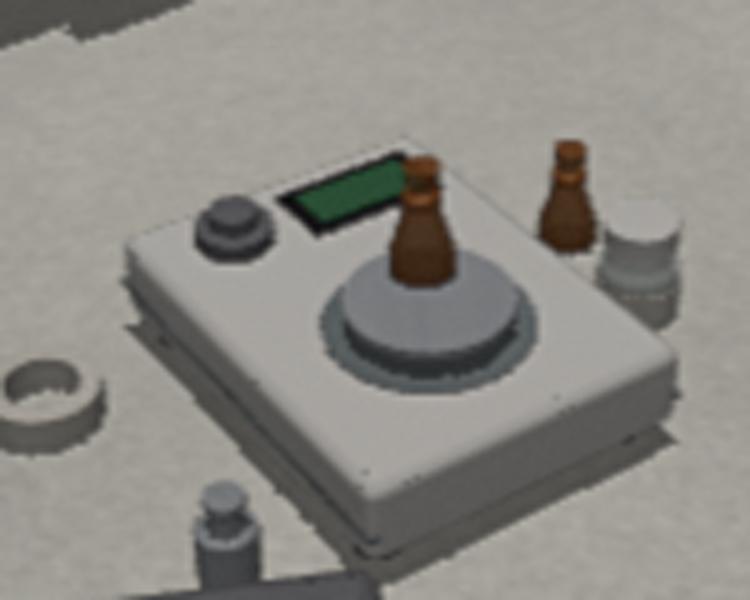

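View pics/side0c.png

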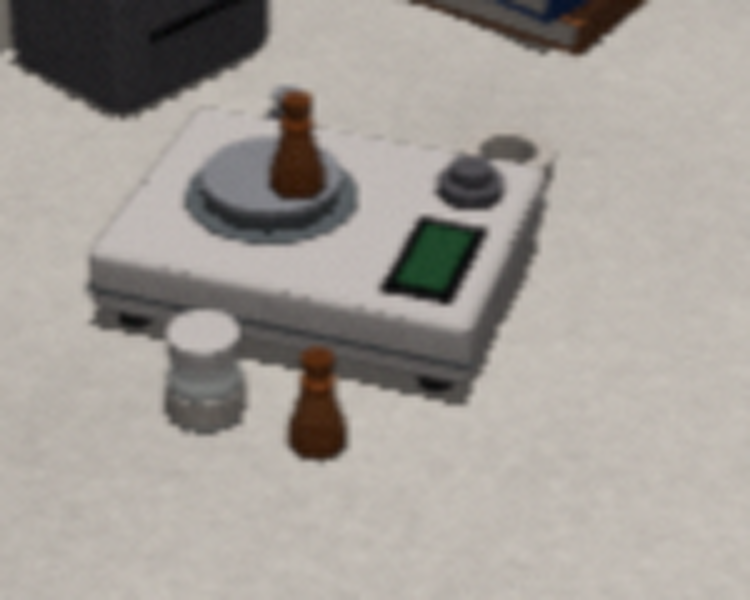

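Emit:
move_arm:
  deltas:
    - [0.035,-0.028,0,0,0,0,-1]
    - [0.035,-0.028,0,0,0,0,-1]
    - [0.035,-0.028,0,0,0,0,-1]
    - [0.035,-0.028,0,0,0,0,-1]
    - [0.035,-0.028,0,0,0,0,-1]
    - [0.035,-0.028,0,0,0,0,-1]
    - [0.035,-0.028,0,0,0,0,-1]
    - [0.035,-0.028,0,0,0,0,-1]
    - [0.035,-0.028,0,0,0,0,-1]
    - [0.035,-0.028,0,0,0,0,-1]

```text
clock: 1.35
position: [0.4481, -0.2014, 0.2311]
ee_rot: [0.984, 0.175, -0.0, -0.0]
ft_force: [0.4, -0.2, 0.2]
grip_width: 0.003
```

Emit:
move_arm:
  deltas:
    - [0.035,-0.028,0.003,0,0,0,-1]
    - [0.035,-0.028,0.003,0,0,0,-1]
    - [0.035,-0.028,0.003,0,0,0,-1]
    - [0.035,-0.02,0.003,0,0,0,-1]
    - [0,0,0,0,0,5,-1]
    - [0,0,0,0,0,5,-1]
    - [0,0,0,0,0,5,-1]
    - [0,0,0,0,0,5,-1]
    - [0,0,0,0,0,0,-1]

```text
clock: 2.48
position: [0.5429, -0.0569, 0.219]
ee_rot: [1.0, 0.002, -0.0, 0.0]
ft_force: [-0.7, 0.4, -0.3]
grip_width: 0.002
```

Run:
```python
from h import *
o=manip.get_obs(); p,d=viewer.camera("wrist"); cv2.imwrite("pics/w1.png",p[:,:,::-1]); np.savez("w1.npz",p=p,d=d,pos=o['position'],q=o['ee_rot'])
print(o['position'],o['ee_rot'],o['clock'])
```

```text
[ 0.54292152 -0.05685271  0.21901413] [ 9.99997668e-01  2.14282216e-03 -2.69450385e-04  2.35741951e-05] 2.475
```

View pics/w1.png

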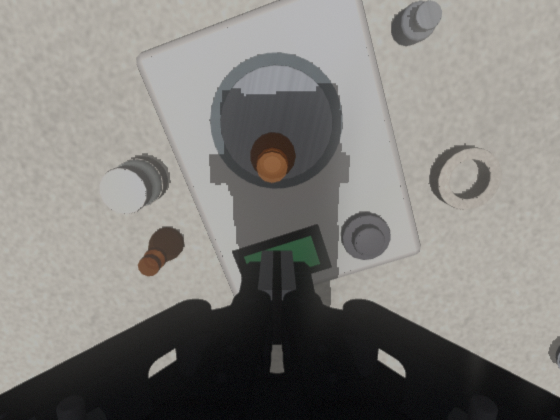

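The wrist view shows the pan around (276,118), the bottle foot around (273,154) with its stopper at (272,166), the key at (368,238), and the fingertips at (277,270). I'll refine these now.

Run:
```python
from h import *
z=np.load("w1.npz"); p=z['p'];d=z['d']; C=cal("wrist",dict(position=z['pos'],ee_rot=z['q']))
cr=p[40:280,190:430,::-1]; cv2.imwrite("pics/w1c.png",cv2.resize(cv2.convertScaleAbs(cr,alpha=1.8),(600,600),interpolation=cv2.INTER_CUBIC))
# depth based points
K,R,t=C
v,u=np.mgrid[:420,:560]; P=np.stack([(u-K[0,2])/K[0,0]*d,(v-K[1,2])/K[1,1]*d,d],-1); W=(P-t)@R
Z=W[...,2]
def circ(m,name):
    m=m.astype(np.uint8); n,l,s,c=cv2.connectedComponentsWithStats(m)
    for i in range(1,n):
        if s[i,4]>60:
            cs,_=cv2.findContours((l==i).astype(np.uint8),0,2); (x,y),r=cv2.minEnclosingCircle(max(cs,key=len)); M=l==i
            print(name,s[i],(round(x,1),round(y,1)),round(r,1),"Zmed",np.median(Z[M]).round(4))
            yield (x,y),r
box=np.zeros(Z.shape,bool); box[0:275,140:430]=1
hsv=cv2.cvtColor(p,cv2.COLOR_RGB2HSV); amb=(hsv[...,1]>110)&(hsv[...,0]<25)
for c,r in circ(box&(Z>.072)&(Z<.0815)&~amb&(v<200),"pan"): print(plane(C,c,.078))
for c,r in circ(box&(Z>.136)&amb,"stop"): print(plane(C,c,.142))
for c,r in circ(box&(Z>.07)&amb,"bot"): print(plane(C,c,.08))
for c,r in circ(box&(Z>.0775)&(Z<.09)&(v>200)&(u>335),"key"): print(plane(C,c,.082))
print(Z[100,270],Z[238,368],Z[166,272],Z[50,200])
```

```text
pan [ 220   65  112  115 8362] (276.4, 121.9) 57.3 Zmed 0.0773
[[ 0.60232846 -0.0575297   0.078     ]]
stop [256 151  32  32 749] (271.6, 166.3) 15.7 Zmed 0.1413
[[ 0.57749174 -0.05461989  0.142     ]]
bot [ 254  134   41   49 1449] (274.0, 157.8) 24.4 Zmed 0.1399
[[ 0.57399016 -0.05572387  0.08      ]]
key [353 226  32  30 735] (368.6, 240.7) 15.9 Zmed 0.081
[[ 0.50302026 -0.13780981  0.082     ]]
0.07708426348720303 0.08105796635331608 0.14039175379714555 0.05866670234792262
```

View pics/w1c.png

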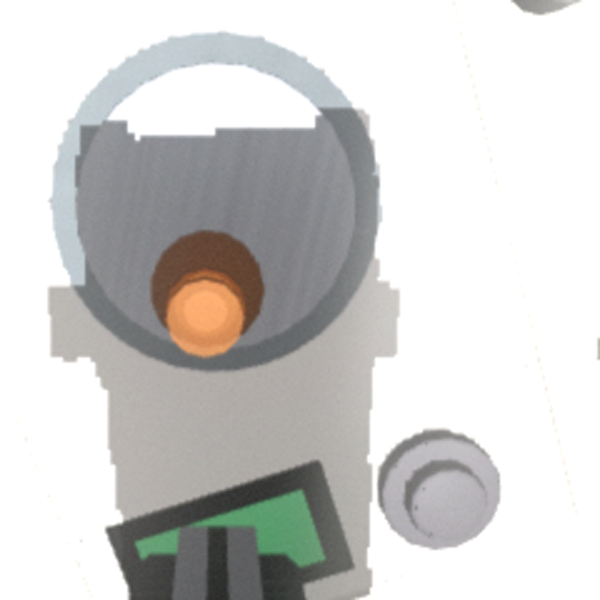

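```bash
cat >> h.py <<'E'
from scipy.optimize import least_squares
def cfit(P,r):
    f=lambda c:np.hypot(P[:,0]-c[0],P[:,1]-c[1])-r
    s=least_squares(f,P[:,:2].mean(0),loss='soft_l1',f_scale=.0007); return s.x, np.abs(f(s.x)).mean(), least_squares(lambda c:np.hypot(P[:,0]-c[0],P[:,1]-c[1])-c[2],[*s.x,r],loss='soft_l1',f_scale=.0007).x
def measure(p,d,o,panbox=True,verbose=True):
    C=cal("wrist",o); K,R,t=C
    v,u=np.mgrid[:420,:560]; P=np.stack([(u-K[0,2])/K[0,0]*d,(v-K[1,2])/K[1,1]*d,d],-1); Z=((P-t)@R)[...,2]
    hsv=cv2.cvtColor(p,cv2.COLOR_RGB2HSV); amb=(hsv[...,1]>110)&(hsv[...,0]<25)&(Z>.07)
    out={}
    cs,_=cv2.findContours(amb.astype(np.uint8),0,1); c=max(cs,key=cv2.contourArea)[:,0]
    # upper arc = foot band rim ; keep points far from stopper
    Pf=plane(C,c,.090); st=((Z>.136)&amb).astype(np.uint8)
    cs,_=cv2.findContours(st,0,1)
    if cs:
        s=max(cs,key=cv2.contourArea)[:,0]; out['stop']=cfit(plane(C,s,.142),.011)
        sc=s.mean(0); far=np.hypot(*(c-sc).T)>np.hypot(*(s-sc).T).max()+5
        out['foot']=cfit(Pf[far],.018)
    else: out['foot']=cfit(Pf,.018)
    m=((Z>.071)&(Z<.082)&~amb).astype(np.uint8)
    n,l,s,cc=cv2.connectedComponentsWithStats(m); i=1+np.argmax(s[1:,4]); 
    cs,_=cv2.findContours((l==i).astype(np.uint8),0,1); c=max(cs,key=cv2.contourArea)[:,0]
    dil=cv2.dilate(amb.astype(np.uint8),np.ones((9,9)))
    c=c[dil[c[:,1],c[:,0]]==0]; out['pan']=cfit(plane(C,c,.078),.045)
    if verbose:
        for k in out: print(k,out[k][0].round(4),"res",out[k][1].round(5),"free",out[k][2].round(4))
    return out
E
python3 - <<'E'
from h import *
z=np.load("w1.npz"); o=dict(position=z['pos'],ee_rot=z['q'])
measure(z['p'],z['d'],o)
E
```

```text
stop [ 0.5771 -0.0541] res 0.00138 free [ 0.5774 -0.0546  0.0096]
foot [ 0.5746 -0.0556] res 0.00125 free [ 0.5785 -0.0559  0.015 ]
pan [ 0.5998 -0.0571] res 0.00089 free [ 0.6004 -0.0572  0.0441]
```

Emit:
move_arm:
  deltas:
    - [-0.008,-0.005,0.02,0,0,4.5,-1]
    - [0,0,0.03,0,0,0,-1]
    - [0,0,0.03,0,0,0,-1]
    - [0,0,0.03,0,0,0,-1]
    - [0,0,0.018,0,0,0,-1]
    - [0,0,0.005,0,0,0,-1]
    - [0,0,0,0,0,0,-1]

```text
clock: 3.4
position: [0.5355, -0.0519, 0.0868]
ee_rot: [0.999, -0.037, 0.0, 0.0]
ft_force: [0.2, 0.7, 0.3]
grip_width: -0.0
```

Run:
```python
from h import *
o=manip.get_obs(); p,d=viewer.camera("wrist"); cv2.imwrite("pics/w2.png",p[:,:,::-1]); np.savez("w2.npz",p=p,d=d,pos=o['position'],q=o['ee_rot'])
print(o['position'],o['ee_rot'],o['clock'],o['ft_force'])
measure(p,d,o)
```

```text
[ 0.5354838  -0.05190178  0.08684516] [ 9.99308575e-01 -3.71789106e-02  3.15169758e-04  2.67718999e-05] 3.4 [0.19528258 0.71268964 0.34752326]
stop [ 0.5772 -0.0548] res 0.00112 free [ 0.5775 -0.0547  0.0099]
foot [ 0.5763 -0.0546] res 0.00053 free [ 0.5773 -0.0547  0.0171]
pan [ 0.5995 -0.0571] res 0.00075 free [ 0.6001 -0.0572  0.0441]
```

View pics/w2.png

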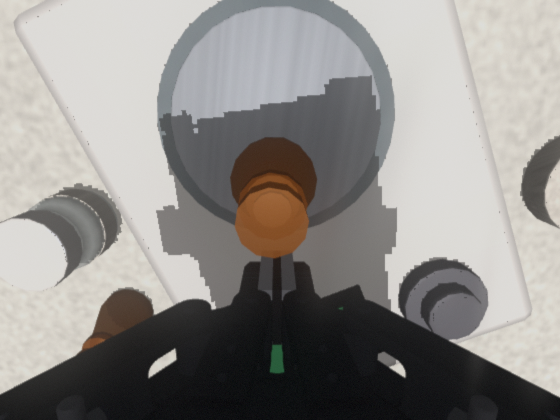

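Emit:
move_arm:
  deltas:
    - [0,-0.0017,0.004,0,0,2,-1]
    - [0.005,0,0,0,0,0,-1]
    - [0.002,0,0,0,0,0,-1]
    - [0.002,0,0,0,0,0,-1]
    - [0.002,0,0,0,0,0,-1]
    - [0.002,0,0,0,0,0,-1]
    - [0.002,0,0,0,0,0,-1]
    - [0.002,0,0,0,0,0,-1]
    - [0.002,0,0,0,0,0,-1]
    - [0,0,0,0,0,0,-1]

```text
clock: 4.7
position: [0.5543, -0.0522, 0.0823]
ee_rot: [0.998, -0.055, 0.0, -0.0]
ft_force: [-0.4, 0.5, -0.7]
grip_width: -0.001
```

```bash
cat > look.py <<'E'
from h import *
import sys
n=sys.argv[1]
o=manip.get_obs(); p,d=viewer.camera("wrist"); cv2.imwrite(f"pics/{n}.png",p[:,:,::-1]); np.savez(n+".npz",p=p,d=d,pos=o['position'],q=o['ee_rot'])
print(o['position'].round(4) if hasattr(o['position'],'round') else o['position'],np.round(o['ee_rot'],4),o['clock'],np.round(o['ft_force'],2))
measure(p,d,o)
E
python3 look.py w3
```

```text
[ 0.5543 -0.0522  0.0823] [ 9.985e-01 -5.480e-02  2.000e-04 -0.000e+00] 4.7 [-0.35  0.5  -0.66]
stop [ 0.5847 -0.055 ] res 0.00088 free [ 0.5849 -0.055   0.0101]
foot [ 0.5843 -0.0548] res 0.0006 free [ 0.585  -0.0549  0.0173]
pan [ 0.5996 -0.0571] res 0.00076 free [ 0.6003 -0.0572  0.0441]
```

View pics/w3.png

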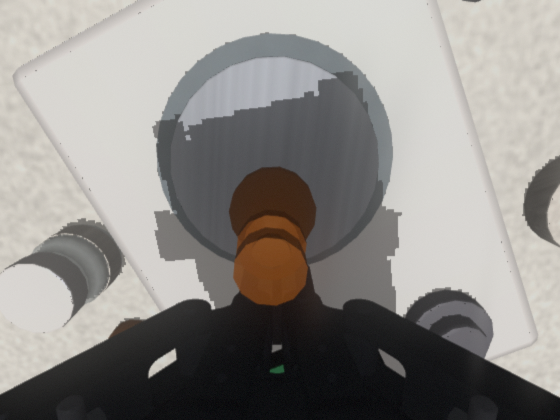

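Emit:
move_arm:
  deltas:
    - [0.0015,0.0001,0,0,0,0,-1]
    - [0.0015,0.0001,0,0,0,0,-1]
    - [0.0015,0.0001,0,0,0,0,-1]
    - [0.0015,0.0001,0,0,0,0,-1]
    - [0.0015,0.0001,0,0,0,0,-1]
    - [0.0015,0.0001,0,0,0,0,-1]
    - [0.0015,0.0001,0,0,0,0,-1]
    - [0.0015,0.0001,0,0,0,0,-1]
    - [0,0,0,0,0,0,-1]

```text
clock: 5.88
position: [0.5662, -0.0544, 0.0823]
ee_rot: [0.998, -0.055, 0.0, 0.0]
ft_force: [0.1, -0.1, 0.2]
grip_width: 0.0
```

```bash
python3 look.py w4
```

```text
[ 0.5662 -0.0544  0.0823] [ 9.985e-01 -5.490e-02  2.000e-04  0.000e+00] 5.875 [ 0.09 -0.08  0.17]
stop [ 0.5966 -0.0565] res 0.00087 free [ 0.5967 -0.0564  0.0101]
foot [ 0.5961 -0.0563] res 0.00057 free [ 0.5966 -0.0564  0.0174]
pan [ 0.5998 -0.0571] res 0.00086 free [ 0.6005 -0.0573  0.0441]
```

Emit:
move_arm:
  deltas:
    - [0.0012,0.0001,0,0,0,0,-1]
    - [0.0012,0.0001,0,0,0,0,-1]
    - [0.0012,0.0001,0,0,0,0,-1]
    - [0,0,0,0,0,0,-1]
    - [-0.003,0,0,0,0,0,-1]
    - [-0.008,0,0,0,0,0,-1]
    - [-0.015,0,0,0,0,0,-1]
    - [-0.015,0,0,0,0,0,-1]
    - [0,0,0,0,0,0,-1]

```text
clock: 7.05
position: [0.5279, -0.0507, 0.0824]
ee_rot: [0.998, -0.055, -0.0, 0.0]
ft_force: [0.2, 0.1, 0.2]
grip_width: -0.001
```

```bash
python3 look.py w5
```

```text
[ 0.5279 -0.0507  0.0824] [ 9.985e-01 -5.480e-02 -1.000e-04  3.000e-04] 7.05 [0.21 0.05 0.17]
stop [ 0.5983 -0.0567] res 0.00138 free [ 0.5989 -0.0568  0.0096]
foot [ 0.5991 -0.0559] res 8e-05 free [ 0.599  -0.0561  0.0178]
pan [ 0.5993 -0.0571] res 0.00173 free [ 0.5994 -0.0571  0.0438]
```

View pics/w5.png

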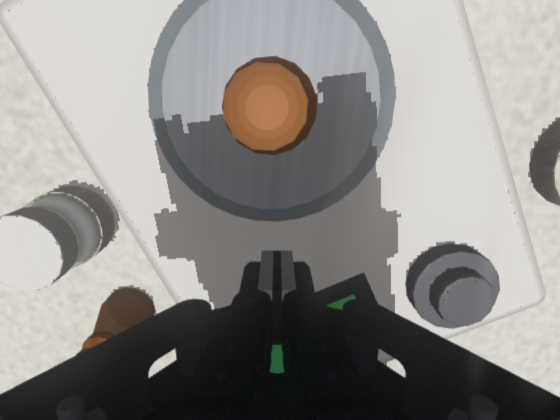

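Emit:
move_arm:
  deltas:
    - [0,0,-0.03,0,0,0,-1]
    - [0,0,-0.04,0,0,0,-1]
    - [0,0,-0.04,0,0,0,-1]
    - [0,0,-0.02,0,0,0,-1]
    - [0,0,0,0,0,0,-1]
    - [0,0,0,0,0,0,-1]

```text
clock: 7.85
position: [0.5285, -0.0507, 0.2113]
ee_rot: [0.998, -0.055, -0.001, -0.0]
ft_force: [0.4, 0.2, -0.9]
grip_width: -0.003
```

```bash
python3 look.py w6
python3 - <<'E'
from h import *
for n in ["w1","w2","w6"]:
    z=np.load(n+".npz"); p=z['p'];d=z['d']; C=cal("wrist",dict(position=z['pos'],ee_rot=z['q'])); K,R,t=C
    v,u=np.mgrid[:420,:560]; P=np.stack([(u-K[0,2])/K[0,0]*d,(v-K[1,2])/K[1,1]*d,d],-1); W=(P-t)@R
    m=(W[...,2]>.0775)&(W[...,2]<.087)&(np.hypot(W[...,0]-.503,W[...,1]+.138)<.02)
    if m.sum()<50: continue
    cs,_=cv2.findContours(m.astype(np.uint8),0,1); c=max(cs,key=cv2.contourArea)[:,0]
    print(n,m.sum(),cfit(plane(C,c,.082),.014))
E
```

```text
[ 0.5285 -0.0507  0.2113] [ 9.985e-01 -5.480e-02 -6.000e-04 -0.000e+00] 7.85 [ 0.38  0.22 -0.88]
stop [ 0.5985 -0.0567] res 0.00146 free [ 0.599  -0.0567  0.0095]
foot [ 0.6006 -0.0562] res 0.00017 free [ 0.5986 -0.0567  0.0161]
pan [ 0.6001 -0.0572] res 0.00083 free [ 0.6002 -0.0572  0.0442]
w1 735 (array([ 0.50303157, -0.13763049]), np.float64(0.000666455389967316), array([ 0.50303219, -0.13762297,  0.0133391 ]))
w2 2239 (array([ 0.50374339, -0.13709005]), np.float64(0.00043746848231906527), array([ 0.50375249, -0.13706175,  0.01372152]))
w6 830 (array([ 0.50269477, -0.13769794]), np.float64(0.0006514706832252332), array([ 0.50270891, -0.13770122,  0.01335842]))
```

View pics/w6.png

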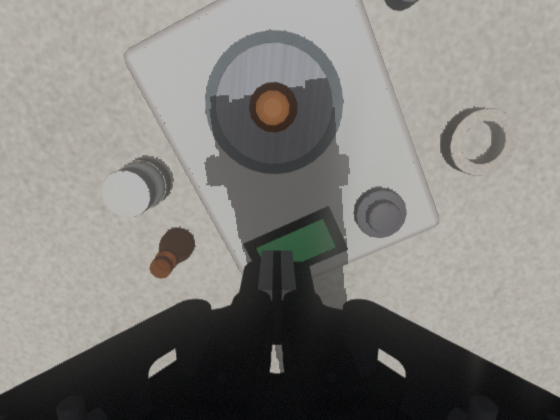

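Emit:
move_arm:
  deltas:
    - [-0.005,0.03,0,0,0,0,-1]
    - [-0.005,0.03,0.01,0,0,0,-1]
    - [-0.006,0.029,0.02,0,0,0,-1]
    - [0,0,0.03,0,0,0,-1]
    - [0,0,0.03,0,0,0,-1]
    - [0,0,0.01,0,0,0,-1]
    - [0,0,0,0,0,0,-1]
    - [0,0,0,0,0,0,-1]

```text
clock: 8.9
position: [0.5038, -0.1373, 0.1133]
ee_rot: [0.999, -0.055, 0.001, 0.0]
ft_force: [1.0, -0.0, -0.5]
grip_width: 0.002
```

```bash
python3 look.py w7
```

```text
[ 0.5038 -0.1373  0.1133] [ 9.985e-01 -5.470e-02  7.000e-04  2.000e-04] 8.9 [ 0.95 -0.04 -0.45]
stop [ 0.5985 -0.0586] res 0.00178 free [ 0.5964 -0.0655  0.0058]
foot [ 0.601  -0.0539] res 0.00108 free [ 0.6002 -0.0548  0.0169]
pan [ 0.5996 -0.0578] res 0.00721 free [ 0.5967 -0.058   0.0418]
```

View pics/w7.png

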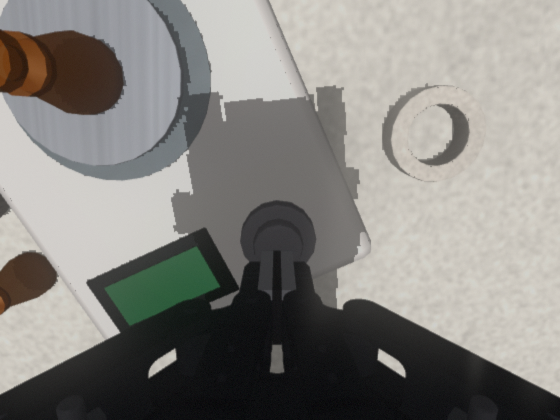

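The TCP is over the key, about 31 mm above it, and the bottle still stands. Next is the press.

Emit:
move_arm:
  deltas:
    - [0,0,0.015,0,0,0,-1]
    - [0,0,0.012,0,0,0,-1]
    - [0,0,0.003,0,0,0,-1]
    - [0,0,0.002,0,0,0,-1]
    - [0,0,0.002,0,0,0,-1]
    - [0,0,0.002,0,0,0,-1]
    - [0,0,0,0,0,0,-1]
    - [0,0,0,0,0,0,-1]

```text
clock: 9.95
position: [0.5031, -0.1373, 0.0765]
ee_rot: [0.998, -0.055, 0.0, 0.0]
ft_force: [-1.4, 0.2, 2.8]
grip_width: 0.003
```

Emit:
move_arm:
  deltas:
    - [0,0,0.001,0,0,0,-1]
    - [0,0,0.001,0,0,0,-1]
    - [0,0,0,0,0,0,-1]

```text
clock: 10.32
position: [0.5033, -0.1373, 0.0758]
ee_rot: [0.998, -0.055, 0.0, 0.0]
ft_force: [-8.9, 2.4, 21.3]
grip_width: -0.002
```

The hard stop was reached at z = 0.0758 m with the force rising to 21 N, so the key is fully down. I'll release it and back off.

Emit:
move_arm:
  deltas:
    - [0,0,-0.002,0,0,0,-1]
    - [0,0,-0.004,0,0,0,-1]
    - [0,0,-0.01,0,0,0,-1]
    - [0,0,-0.03,0,0,0,-1]
    - [0,0,-0.04,0,0,0,-1]
    - [0,0,-0.04,0,0,0,-1]
    - [0.01,-0.04,0,0,0,0,-1]
    - [0.005,-0.04,0,0,0,0,-1]
    - [0,0,0,0,0,0,-1]
    - [0,0,0,0,0,0,-1]

```text
clock: 11.58
position: [0.5267, -0.0601, 0.2005]
ee_rot: [0.998, -0.055, 0.0, 0.0]
ft_force: [0.3, -0.3, -0.2]
grip_width: -0.002
```

```bash
python3 look.py w8
python3 - <<'E'
from h import *
z=np.load("w8.npz"); p=z['p'];d=z['d']; C=cal("wrist",dict(position=z['pos'],ee_rot=z['q'])); K,R,t=C
v,u=np.mgrid[:420,:560]; P=np.stack([(u-K[0,2])/K[0,0]*d,(v-K[1,2])/K[1,1]*d,d],-1); W=(P-t)@R
m=(np.hypot(W[...,0]-.503,W[...,1]+.138)<.01)&(W[...,2]<.1); print(m.sum(),np.median(W[...,2][m]))
E
```

```text
[ 0.5267 -0.0601  0.2005] [ 9.985e-01 -5.490e-02  1.000e-04  2.000e-04] 11.575 [ 0.34 -0.26 -0.22]
stop [ 0.5984 -0.0568] res 0.00146 free [ 0.599  -0.0568  0.0095]
foot [ 0.6005 -0.0545] res 0.00049 free [ 0.5919 -0.0573  0.0094]
pan [ 0.6    -0.0572] res 0.00084 free [ 0.6002 -0.0572  0.0442]
476 0.08124655576706735
```

View pics/w8.png

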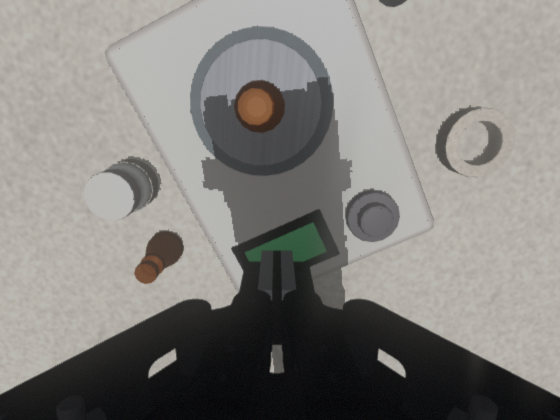

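The bottle stands at (259,106), in the middle of the pan at (262,100). The key at (375,218) reads z = 0.081 m, the same as before the press, so it is up again. The arm is clear, so I'm handing in.

```bash
python3 -c "
from workcell import manip
print(manip.hand_in())"
```

```text
the job is handed in; nothing more can be done
None
```

I slid the bottle to the middle of the pan with three slow pushes of the shut fingertips on its foot band. Then I pressed the key down to its stop, released it and handed the job in at about 11.6 s. The hand-in gives no verdict.

**Bottle:** In the last picture the stopper fit put its axis about 1 to 1.5 mm from the pan's centre (limit 6 mm), and it looked upright. The foot fit was poor from that angle: with the size fixed at the given 36 mm it was about 3 mm off centre. With the size left free it came out about 8 mm off, but with half the true radius, so I set that reading aside.

**Key:** The fingertip stopped at z = 0.0758 m, where fully down is about 0.076 m, and the force there rose to 21 N. After release the key's top read 0.081 m, the same as before the press.

**Other things:** The spare bottle, jar and tape looked unmoved in the wrist pictures. I did not measure any of the loose things afterwards, and the weight, mouse and scoop were barely or not at all in those views. The arm stayed well clear of all of them.

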